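# Eject a battery pack from its charger and hold it up for a look at the contacts

### The arm

A 6-joint arm with a two-finger parallel gripper is mounted at the origin on the work surface. World frame = base frame: x ahead of the robot, y to its left, z up, the work surface at z = 0. Lengths are in m, angles in rad, forces in N, time in s.
With the tool pointing down it reaches from about 0.3 to 0.825 m from the base axis. Payload 5.4 kg.
Tool frame: the origin (TCP) lies midway between the tips of the shut fingers; the grasp point (between the pads) lies ctrl.grip_point_offset behind it (ctrl.grip_point_offset is the distance from the TCP to the grasp point, in m); z points along the fingers, y is the line along which they close (so a half turn about z gives the same grasp; the last joint's range is limited). The gripper opens to 92 mm and grips with 3 to 60 N. Pads are 20 mm wide; open, the fingers measure 128 mm over their backs; the gripper's body (75 mm by 189 mm) begins 69 mm behind the grasp point.
Start: joints at [0.977, 0.158, 1.597, -0, 1.386, -0.21], TCP at [0.215, 0.533, 0.215] pointing down, gripper open.
Joint ranges: [-2.91, 2.91], [-0.94, 2.29], [0.18, 2.7], [-1.29, 4.43], [0.17, 2.64], [-3, 3]. Speed limits (rad/s): [2.57, 2.57, 3.14, 3.14, 3.14, 3.14].

### API

Orientations are given as a unit quaternion [w, x, y, z].
In Python, from cell import ctrl, claw, solver, read_camera, calibration, ticket gives the robot as it stands. The module is installed in compiled form; this text tells all that it offers. Calls block until the motion is done:
- ctrl.move_pose(position, orientation): joint-space move of the TCP to a pose.
- ctrl.movel(position, attitude=None, speed=0.15): straight line of the TCP; attitude=None keeps the orientation; speed is the mean speed in m/s.
- ctrl.goto_joints(angles): joint-space move.
- claw.ungrasp() and claw.close(force=None): open the fingers fully, or close them until they stop; force is the grip in N (None keeps the last).
- ctrl.pause(seconds).
- solver.ik(position, orientation): joint angles nearest the present ones, or None.
- ctrl.sense(): the state.
- read_camera(name): name is "scene" or "top"; returns (picture, depth): 400x640x3 uint8, red, green, blue; 400x640 float32, m along the optical axis (not along the pixel's ray), 0 where there is no reading.
- calibration(name): a dict with "mtx" (3x3 intrinsics, pixels), "world_to_cam" (4x4, takes a point from world to camera coordinates). Camera axes: x right, y down, z forward; pixel columns grow to the right and rows downward; lengths in m; the calibration is good to about 2 mm. A picture is of the moment at which its call begins. calibration takes no time and is no camera call.
A pose or a line that the arm cannot do raises ctrl.PlanningError and nothing moves.
- ticket.close_job(): hands the job in; it is judged then, once.
The state is a dict: "clock": time; "joints": joint angles; "joint_vel": joint speeds; "tau": joint torques, N m; "eef_pos": TCP position; "tool_rot": TCP orientation; "ft_force": force on the tool from outside, world axes, zero at the start; "ft_torque": the same for the moment, N m; "gripper_width": opening from 0.0 (shut) to 1.0 (fully open); "grip_force": force on a finger pad.
Only numpy, scipy, OpenCV 4.12 (cv2) and the standard library are available. Lean on these libraries where they do the work, as an engineer would, in place of code of your own. Each camera call takes 0.05 s, during which the arm holds its last target. There are 200 camera calls.

### The job

In the carving shop, push the orange ejector slide of the black battery charger fully home so that it drives the green battery pack out of the mouth, then take the pack by the end that sticks out and draw it out of the charger. Lift it so that all of it is at least 10 cm above the bench and tip it so that its brass contact end points upward at about 45 degrees, its top still uppermost rather than rolled on its side. Finish while still holding it there, motionless and carried by the gripper alone; leave the duck, glue bottle, mug and wooden blank where they are.

Things in the scene. Friction and masses are not known exactly. Their poses are not given: they have to be found in the camera images.
- charger: Black battery charger screwed to the bench, 150 mm long (x), 72 mm wide (y), 58 mm high. Origin: centre of its underside, on the bench. +x runs from the mouth (end face at x = -75 mm, facing roughly the robot) to the back. A roof (underside 52, top 58 mm up) covers x = -75 to -25 mm, so the pack cannot be lifted until drawn out. Behind the slide it is empty; walls there are 34 mm high.
- charger_mouth (a point): Centre of the charger's mouth, 75 mm from the charger's origin along its -x, 32 mm above the bench. Axes as the charger's. The mouth is 54 mm wide; the pack lies on a floor 14 mm above the bench between side walls.
- ejector (a joint): Orange ejector slide: 0 = at rest at the back, 0.036 (m) = pushed fully home towards the mouth. A spring resists with about 2.6 N at first and 7.3 N fully home, and returns it to 0 when let go; the pack stays where it was pushed to, its nose 37 mm or a little more out of the mouth.
- ejector_tab (a point): Centre of the ridged rear face of the slide's upright orange thumb tab: push it here, along the charger's -x (towards the mouth). Moves with the slide. At rest 24.5 mm from the charger's origin along its +x, 70 mm above the bench. Tab 30 mm wide (y), 12 mm thick (x), free from 46 to 85 mm above the bench.
- pack: Green battery pack, black band near its nose, four brass contact strips on the other end: 90 mm long (x), 50 wide (y), 36 high (z), 0.2 to 0.4 kg. Origin: centre of its underside; x points from nose to contact end. At the start it lies in the charger, x along the charger's +x, contacts inside, only the nose 4 to 8 mm out; underside 14 mm above the bench. Grip it across the 50 mm width.
- pack_middle (a point): Middle of the battery pack, 18 mm above the middle of its underside. Axes as the pack's.
- pack_contacts (a point): Centre of the pack's brass contact end face, 45 mm from its middle along its +x.
- pack_nose (a point): Centre of the pack's nose end face, 45 mm from its middle along its -x.
- decoy: Loose carved wooden duck about 180 mm long (x), 80 mm wide, 140 mm high at its head, head at -x. Origin: underside, on the bench. Leave alone.
- burr_block: Fixed wooden block with carving burrs standing in it, 60 x 110 mm, 75 mm high. Origin: centre of its underside. Not used.
- glue: Loose white glue bottle with orange cap, 56 mm across, 130 mm high. Origin: centre of its underside. Leave alone.
- mug: Loose blue mug, 80 mm across, 90 mm high, handle on its +y side. Origin: centre of its underside. Leave alone.
- blank: Loose light wooden block, 100 x 50 x 40 mm. Origin: centre of its underside. Leave alone.
Things that resemble listed ones, but are neither listed nor needed, are in the scene too. Several things have the shape of the pack; the one meant has the colours described above.

How it is judged:
On the way, in this order (a step that is already met when the one before it is completed fails the run):
1. the ejector slide is pushed fully home (within 4 mm) and the pack's nose stands at least 31 mm out of the mouth (value of joint ejector above 0.032 m and x of pack_nose in the frame of charger below -0.106 m), for 0.05 s.
2. the pack is out of the charger, gripped and lifted, with the slide sprung back (height (world z) of pack_middle above 0.085 m and contact force between pack and the fingers above 2 N and value of joint ejector below 0.006 m), for 0.1 s.
At the end, for the whole second after the job is handed in: The pack is held by the fingers and touched by nothing else, its middle more than 140 mm above the bench, its contact end pointing upward 32 to 58 degrees from vertical (about 45), its top no more than 63 degrees from vertical, at rest; the ejector slide is back (contact force between pack and the fingers above 2 N and height (world z) of pack_middle above 0.14 m and angle between pack's own x axis and vertical between 0.56 and 1.01 rad and angle between pack's own z axis and vertical below 1.1 rad and linear speed of pack below 0.03 m/s and angular speed of pack below 0.2 rad/s and value of joint ejector below 0.006 m and not (contact force between pack and charger above 0.1 N) and not (contact force between pack and decoy above 0.1 N) and not (contact force between pack and glue above 0.1 N) and not (contact force between pack and mug above 0.1 N) and not (contact force between pack and blank above 0.1 N) and not (contact force between pack and burr_block above 0.1 N)); the arm keeps its last pose, push and grip.
It fails at once if the carved duck is moved more than 20 mm (distance of decoy from where it was at the start of the episode above 0.02 m).
It fails at once if the glue bottle is moved more than 20 mm (distance of glue from where it was at the start of the episode above 0.02 m).
It fails at once if the mug is moved more than 20 mm (distance of mug from where it was at the start of the episode above 0.02 m).
It fails at once if the wooden blank is moved more than 20 mm (distance of blank from where it was at the start of the episode above 0.02 m).
It also fails if it takes over 48 s, if anything falls off the work surface, if the arm or the gripper's body presses on something with over 40 N, if the wrist force passes 120 N, or if a joint passes its speed limit or range.

## Working session

There is one attempt and no reset: what is moved stays moved. The work goes in short steps, each a Python script; the robot and the scene stay as the last script left them, time stands still between calls to the robot, and variables do not carry over. Pictures are saved under pics/ and viewed, at most 10 in all, crops included, and the job is handed in when it is done.

```bash
mkdir -p pics; python3 - <<'E'
from cell import *
import cv2,numpy as np
for n in("scene","top"):
    p,d=read_camera(n); cv2.imwrite(f"pics/{n}0.png",p[:,:,::-1]); np.savez(f"{n}0.npz",p=p,d=d)
    c=calibration(n);print(n,c)
print(ctrl.sense(),ctrl.grip_point_offset)
E
```

```text
scene {'mtx': array([[392.33230383,   0.        , 315.02929882],
       [  0.        , 392.33230383, 200.46169531],
       [  0.        ,   0.        ,   1.        ]]), 'world_to_cam': array([[ 0.80352465,  0.59509949, -0.01430843, -0.41932196],
       [ 0.467362  , -0.64557123, -0.60399548, -0.18759066],
       [-0.36867451,  0.47863804, -0.79685929,  1.47377751],
       [ 0.        ,  0.        ,  0.        ,  1.        ]])}
top {'mtx': array([[407.94511979,   0.        , 316.07565458],
       [  0.        , 407.94511979, 199.32075837],
       [  0.        ,   0.        ,   1.        ]]), 'world_to_cam': array([[-0.01367319, -0.99988128,  0.00710477,  0.0040586 ],
       [-0.98992414,  0.01253483, -0.14104278,  0.52931481],
       [ 0.14093698, -0.00896169, -0.98997801,  1.07432056],
       [ 0.        ,  0.        ,  0.        ,  1.        ]])}
{'clock': 0.1, 'joints': array([ 9.76863574e-01,  1.58989096e-01,  1.59805592e+00, -1.51054611e-05,
        1.38619811e+00, -2.10100241e-01]), 'joint_vel': array([-6.21509694e-04, -1.58677912e-03, -1.12107029e-04,  4.93124731e-05,
       -1.83340550e-04,  2.44070220e-04]), 'tau': array([-1.87774917e-04, -3.86499524e+01, -3.22961426e+01,  7.03129009e-02,
        3.38845665e-02, -5.25495807e-05]), 'eef_pos': array([0.21503648, 0.53268904, 0.21374088]), 'tool_rot': array([-3.16063452e-04,  1.90738887e-01,  9.81640462e-01, -7.62349497e-04]), 'ft_force': array([ 0.30835263, -0.02833005, -0.27964164]), 'ft_torque': array([0.03122791, 0.00610924, 0.00028109]), 'grip_force': 0.0, 'gripper_width': 1.002124574284494} 0.0187
```

View pics/scene0.png

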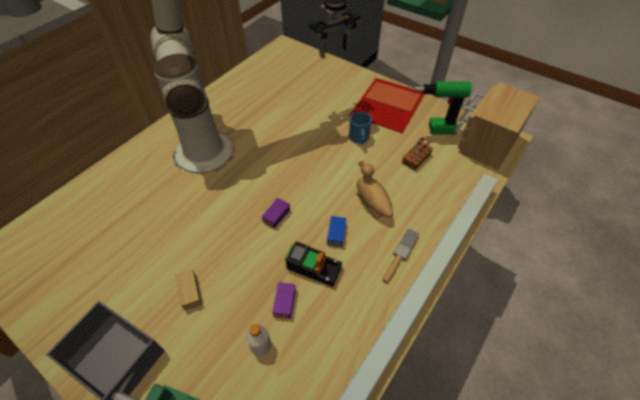

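View pics/top0.png

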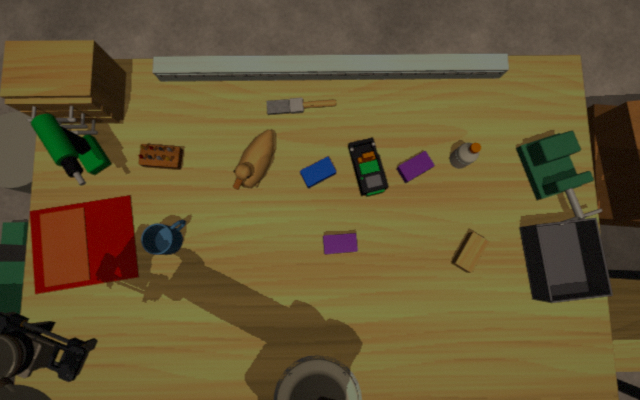

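The charger is at about (368,167) in the top view, with its mouth towards the robot near (375,192) and the orange tab near (368,157). Purple and blue look-alikes lie to either side. Next I'll localise it.

```bash
cat >h.py <<'E'
import numpy as np,cv2
from cell import *
def cloud(n,f=None):
    if f: z=np.load(f);p,d=z['p'],z['d']
    else: p,d=read_camera(n)
    c=calibration(n);K=c['mtx'];T=np.linalg.inv(c['world_to_cam'])
    v,u=np.mgrid[:400,:640]
    X=np.stack([(u-K[0,2])*d/K[0,0],(v-K[1,2])*d/K[1,1],d],-1)@T[:3,:3].T+T[:3,3]
    X[d==0]=np.nan
    return p,X
E
python3 - <<'E'
from h import *
for n,(r0,r1,c0,c1) in dict(top=(125,205,290,440),scene=(200,330,250,380)).items():
    p,X=cloud(n,n+"0.npz")
    s=5 if n=="top" else 4
    cv2.imwrite(f"pics/{n}crop.png",cv2.resize(cv2.convertScaleAbs(p[r0:r1,c0:c1,::-1],alpha=1.8),None,fx=s,fy=s,interpolation=cv2.INTER_CUBIC))
    hsv=cv2.cvtColor(p,cv2.COLOR_RGB2HSV)
    box=np.zeros((400,640),bool);box[r0:r1,c0:c1]=1
    H,S,V=[hsv[...,i].astype(int) for i in range(3)]
    for nm,m in dict(orange=(H<18)&(S>170)&(V>90),green=(H>45)&(H<80)&(S>120),purple=(H>130)&(H<165)&(S>80),blue=(H>100)&(H<128)&(S>120),dark=(V<60)).items():
        m=m&box&(X[...,2]>(.02 if nm!='orange' else .06))
        q=X[m]
        if len(q)>5: print(n,nm,len(q),q.mean(0).round(4),np.percentile(q[:,2],[5,50,95]).round(3),[np.round(a,4) for a in cv2.minAreaRect(q[:,:2].astype(np.float32))])
    m=box&(X[...,2]>.045)&(X[...,2]<.064)&(V<110)&(H<200)
    np.savez
p,X=cloud("top","top0.npz")
m=(X[...,2]>.02)&(X[...,2]<.1)
m[:125]=0;m[205:]=0;m[:,:340]=0;m[:,395:]=0
nl,l,st,ce=cv2.connectedComponentsWithStats(m.astype(np.uint8))
print(st)
np.set_printoptions(linewidth=250)
print((X[132:200:2,344:392:2,2]*1000).round().astype(int))
E
```

```text
top orange 48 [ 0.641  -0.1431  0.0841] [0.08  0.084 0.087] [array([ 0.6411, -0.1427]), array([0.011 , 0.0287]), np.float64(11.7734)]
top green 315 [ 0.6005 -0.1502  0.0486] [0.038 0.049 0.055] [array([ 0.6136, -0.1453]), array([0.1469, 0.0635]), np.float64(13.3415)]
top purple 582 [ 0.6195 -0.278   0.0348] [0.03  0.035 0.039] [array([ 0.638 , -0.2157]), array([0.14  , 0.2113]), np.float64(13.3108)]
top blue 583 [ 0.6069 -0.0088  0.0353] [0.032 0.035 0.039] [array([ 0.6132, -0.0367]), array([0.069 , 0.1505]), np.float64(11.5664)]
top dark 772 [ 0.6087 -0.1451  0.0454] [0.024 0.05  0.06 ] [array([ 0.6033, -0.1069]), array([0.1625, 0.2542]), np.float64(23.2601)]
scene orange 82 [ 0.648  -0.2775  0.1068] [0.082 0.108 0.131] [array([ 0.6497, -0.2745]), array([0.0222, 0.2911]), np.float64(0.1616)]
scene green 218 [ 0.6139 -0.1556  0.0486] [0.04  0.049 0.057] [array([ 0.6005, -0.1578]), array([0.1013, 0.0674]), np.float64(13.4563)]
scene purple 973 [ 0.5459 -0.2006  0.0346] [0.029 0.035 0.039] [array([ 0.5537, -0.1482]), array([0.1628, 0.3912]), np.float64(46.1428)]
scene blue 367 [ 0.6163
[... 17059 characters left out ...]
                  1                    3                    2                    2
                     1                    0]
 [                   0                    2                   -2                    0                    1                    1                   -3                    0                    2                   -2                    0
                    -2                    1                    3                    0                    0                    2                    0                    0                   -6                    0                   -1
                    -2                   -3]]<stdin>:21: RuntimeWarning: invalid value encountered in cast
```

View pics/topcrop.png

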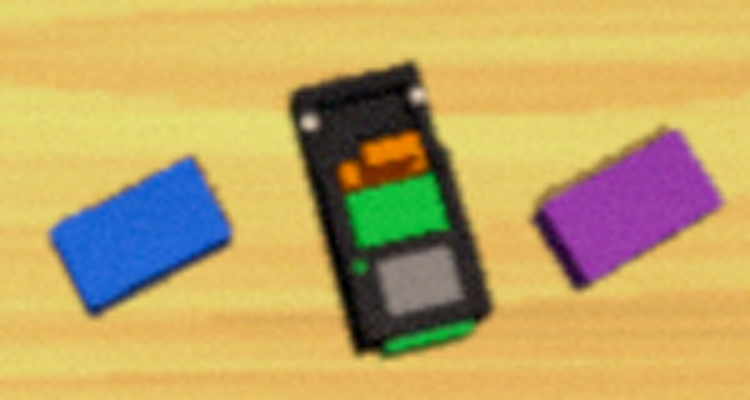

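View pics/scenecrop.png

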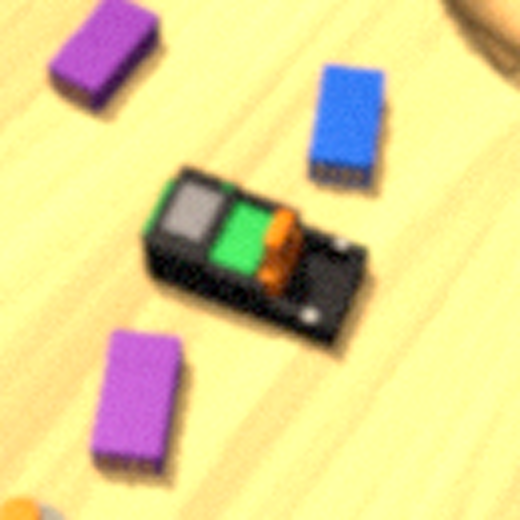

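The top crop confirms the layout: roof with a grey label (420,280), green pack with its nose at (430,338), and the tab at (395,150). The charger's yaw is about 12°. I'll fit the roof rectangle and start the push approach.

```bash
cat >>h.py <<'E'
from scipy.spatial.transform import Rotation as R
from scipy.optimize import minimize
def fit(X,zlo,zhi,L,W,c0,yaw0,r=.07):
    m=(X[...,2]>zlo)&(X[...,2]<zhi)&(np.hypot(X[...,0]-c0[0],X[...,1]-c0[1])<r)
    q=X[m][:,:2]
    def cost(p):
        c,s=np.cos(p[2]),np.sin(p[2]); e=(q-p[:2])@np.array([[c,-s],[s,c]])
        return np.maximum(np.abs(e)-[L/2,W/2],0).__pow__(2).sum()*1e4+ (e.mean(0)**2).sum()*len(q)*1e3+0
    return minimize(cost,[*c0,yaw0],method='Nelder-Mead',options=dict(xatol=1e-5,fatol=1e-9)).x,len(q)
E
python3 - <<'E'
from h import *
for n in("top","scene"):
    p,X=cloud(n,n+"0.npz")
    hsv=cv2.cvtColor(p,cv2.COLOR_RGB2HSV)
    x,k=fit(X,.0545,.066,.05,.072,(.574,-.158),.21,.055)
    a=x[2];o=x[:2]+.05*np.array([np.cos(a),np.sin(a)])
    m=(hsv[...,0]<18)&(hsv[...,1]>150)&(X[...,2]>.079)&(X[...,2]<.092)&(np.hypot(X[...,0]-.641,X[...,1]+.143)<.03)
    t=X[m].mean(0); print(n,x,k,"origin",o,"tab-based",t, "tab in charger",R.from_euler('z',-a).apply([*(t[:2]-o),0]))
    m=(X[...,2]>.022)&(X[...,2]<.1)&(np.hypot(X[...,0]-.62,X[...,1]+.147)<.1)&(hsv[...,1]<300)
    ms,l=cv2.connectedComponents(m.astype(np.uint8))
    for i in range(1,ms):
        q=X[l==i]
        if len(q)>600: print(len(q),cv2.minAreaRect(q[:,:2].astype(np.float32)))
E
```

```text
top [ 0.57489784 -0.15847071  0.08694749] 455 origin [ 0.62470896 -0.15412881] tab-based [ 0.6406736  -0.14306223  0.08452691] tab in charger [0.01686533 0.00963844 0.        ]
1324 ((0.6197443604469299, -0.14800763130187988), (0.15808311104774475, 0.07320933043956757), 12.850659370422363)
scene [ 0.58130246 -0.16054365  0.18901992] 354 origin [ 0.63041191 -0.15114883] tab-based [ 0.64822993 -0.14477759  0.08401806] tab in charger [0.0186978  0.00290982 0.        ]
1194 ((0.6253737807273865, -0.14912596344947815), (0.15730001032352448, 0.0750049352645874), 13.307714462280273)
```

```bash
cat >>h.py <<'E'
yaw=.227; O=np.array([.626,-.148,0]); RC=R.from_euler('z',yaw)
def W(x,y,z): return O+RC.apply([x,y,z])
def Q(pitch=0):  # tool down, y along charger y, pitch lifts pack x
    r=RC*R.from_euler('y',-pitch)*R.from_matrix(np.diag([-1,1,-1.]))
    q=r.as_quat(); return q[[3,0,1,2]]
def Q2(pitch=0):
    r=RC*R.from_euler('y',-pitch)*R.from_matrix(np.diag([1,-1,-1.]))
    q=r.as_quat(); return q[[3,0,1,2]]
def inC(): return RC.inv().apply(ctrl.sense()['eef_pos']-O)
E
python3 - <<'E'
from h import *
for f in(Q,Q2):
    for p,a in((W(.06,0,.2),0),(W(-.095,0,.011),0),(W(-.2,0,.25),.785)): print(f.__name__,solver.ik(p,f(a)))
claw.close(10)
s=None
for f in (Q2,Q):
    j=solver.ik(W(.06,0,.2),f())
    if j is not None and (s is None or abs(j[5])<abs(s[1][5])): s=(f,j)
print(s[0].__name__)
ctrl.move_pose(W(.06,0,.2),s[0]())
ctrl.movel(W(.055,0,.055),speed=.15)
print(inC(),ctrl.sense()['ft_force'],ctrl.sense()['clock'])
F0=ctrl.sense()['ft_force']
for x in np.arange(.045,.02,-.0025):
    ctrl.movel(W(x,0,.055),speed=.04)
    f=RC.inv().apply(ctrl.sense()['ft_force']-F0); print(x.round(4),inC().round(4),f.round(2))
    if f[0]>1.5: break
print(ctrl.sense()['clock'])
p,d=read_camera("top");cv2.imwrite("pics/t1.png",cv2.resize(p[100:220,290:450,::-1],None,fx=4,fy=4))
E
```

```text
Q [-3.66773312e-01  4.83447736e-01  1.22287806e+00 -4.44089210e-16
  1.43526686e+00 -2.16456964e+00]
Q [-5.23359239e-01  3.68537603e-01  1.78309746e+00 -4.44089210e-16
  9.89957591e-01 -2.32115557e+00]
Q None
Q2 [-3.66773312e-01  4.83447736e-01  1.22287806e+00 -4.44089210e-16
  1.43526686e+00  9.77023015e-01]
Q2 [-5.23359239e-01  3.68537603e-01  1.78309746e+00 -4.44089210e-16
  9.89957591e-01  8.20437088e-01]
Q2 [-1.2442658  -0.54794636  2.31775587  0.80259741  1.36055037 -0.07249613]
Q2
[ 0.05593438 -0.00056276  0.05649106] [0.001381   0.7762341  0.49624562] 5.425
0.045 [ 0.0448 -0.0001  0.0553] [-0.78 -0.92 -1.54]
0.0425 [ 0.0424 -0.      0.055 ] [-0.75 -1.55 -0.98]
0.04 [0.0399 0.     0.055 ] [-0.27  0.14 -0.7 ]
0.0375 [0.0374 0.     0.055 ] [-0.31 -0.11 -0.92]
0.035 [0.0349 0.     0.055 ] [-0.74 -2.1  -0.74]
0.0325 [ 0.033  -0.      0.0551] [ 1.86 -1.33 -2.08]
7.075
```

View pics/t1.png

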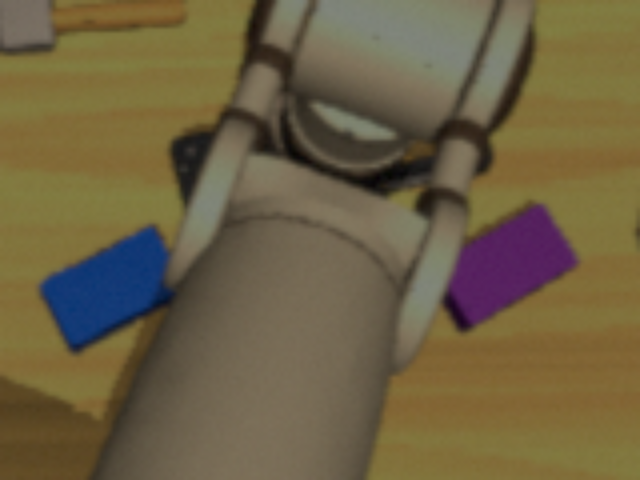

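The arm hides the charger in this view. Contact came at x≈0.033 in the charger frame, within 2 mm of the estimate, so I'll push on until the stop is felt.

```bash
python3 - <<'E'
from h import *
F0=ctrl.sense()['ft_force']
def st(x):
    ctrl.movel(W(x,0,.055),speed=.04)
    f=RC.inv().apply(ctrl.sense()['ft_force']-F0); print(round(x,4),inC().round(4),f.round(1)); return f[0]
st(.018);x=.004;st(x)
while x>-.014:
    x-=.002
    if st(x)>14: break
ctrl.pause(.3)
print(inC())
ctrl.movel(W(.05,0,.055),speed=.1)
ctrl.movel(W(.05,0,.2),speed=.25)
ctrl.move_pose(W(-.2,-.0,.25),Q2())
claw.ungrasp()
print(ctrl.sense()['clock'])
p,X=cloud("scene");np.savez("s2.npz",p=p)
cv2.imwrite("pics/s2.png",cv2.resize(p[180:340,230:390,::-1],None,fx=3.6,fy=3.6))
hsv=cv2.cvtColor(p,cv2.COLOR_RGB2HSV)
m=(hsv[...,0]>45)&(hsv[...,0]<80)&(hsv[...,1]>120)&(X[...,2]>.03)&(np.hypot(X[...,0]-.6,X[...,1]+.15)<.15)
q=RC.inv().apply(X[m]-O);print(len(q),np.percentile(q,[0,2,50,98],axis=0))
E
```

```text
0.018 [ 0.0182 -0.0001  0.0552] [ 2.2  0.3 -1.9]
0.004 [ 0.0047 -0.0001  0.0552] [ 4.4 -0.  -2. ]
0.002 [ 0.0031 -0.0001  0.0553] [ 4.7  0.4 -3.2]
0.0 [ 0.0013 -0.0001  0.0553] [ 6.6  0.2 -3.2]
-0.002 [-0.0006 -0.0001  0.0552] [ 6.3 -0.1 -3.8]
-0.004 [-0.0025 -0.0002  0.0553] [ 6.7  0.  -4.5]
-0.006 [-0.0031 -0.0002  0.0554] [11.7  0.4 -6.6]
-0.008 [-0.0034 -0.0002  0.0556] [17.1 -0.9 -9.8]
[-0.00338473 -0.00018268  0.05553609]
13.775
172 [[-0.17181469 -0.03717439  0.03048591]
 [-0.10952325 -0.03611056  0.03126304]
 [-0.08225899 -0.01084334  0.04945269]
 [-0.00638617  0.02665774  0.06080875]]
```

View pics/s2.png

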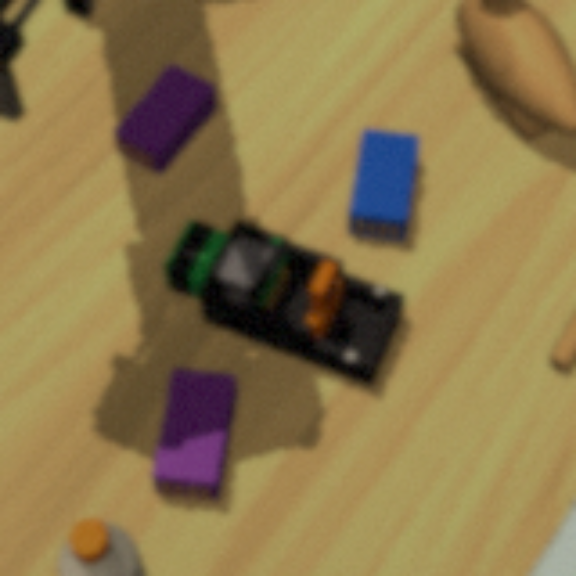

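The pack's nose now stands about 37 mm out at (200,260), and the slide has sprung back. Now I'll grasp it.

```bash
echo 'O=O+RC.apply([-.0016,0,0])' >>h.py; python3 - <<'E'
from h import *
ctrl.move_pose(W(-.094,0,.12),Q2())
ctrl.movel(W(-.094,0,.012),speed=.12)
claw.close(40); s=ctrl.sense();print(s['gripper_width'],s['grip_force'],inC(),s['clock'])
ctrl.movel(W(-.175,0,.013),speed=.08)
s=ctrl.sense();print(s['gripper_width'],s['grip_force'],inC(),s['clock'])
ctrl.movel(W(-.175,0,.2),speed=.15)
s=ctrl.sense();print(s['gripper_width'],s['grip_force'],inC(),s['clock'],s['joints'])
for x in(-.175,-.1,0,.05):
  for z in(.2,.3):print(x,z,solver.ik(W(x,0,z),Q2(.785)))
p,X=cloud("scene")
cv2.imwrite("pics/s3.png",cv2.resize(p[120:320,150:400,::-1],None,fx=3,fy=3))
E
```

```text
0.5411109721573616 39.93346631526947 [-0.09403704  0.00011921  0.01203721] 16.2917
0.5401981456611133 39.9323970079422 [-0.17457824 -0.00019816  0.01314566] 17.4583
0.5411416090410828 39.93237555027008 [-0.17547368  0.00055577  0.19887209] 18.8583 [-6.38750470e-01 -4.94018588e-02  1.84509806e+00  6.79608911e-07
  1.34802260e+00  7.05048404e-01]
-0.175 0.2 [-1.16816365 -0.43218145  2.34786528  0.83987335  1.20746176 -0.13159232]
-0.175 0.3 [-1.16816365 -0.54784585  2.21887502  0.7886215   1.3758954   0.05328747]
-0.1 0.2 [-0.95238961 -0.27302009  2.23403124  0.86961935  1.02575026 -0.0225634 ]
-0.1 0.3 [-0.95238961 -0.39331234  2.11739932  0.78192791  1.18694308  0.17207944]
0 0.2 [-0.73033175 -0.05547194  2.04636569  0.87779702  0.84991419  0.11145912]
0 0.3 [-0.73033175 -0.17220242  1.94354086  0.75665985  1.00074074  0.31182698]
0.05 0.2 [-0.64303042  0.05112573  1.93996453  0.86561774  0.78875029  0.18144352]
0.05 0.3 [-0.64303042 -0.06101128  1.84235534  0.7359534   0.93534673  0.37974781]
```

View pics/s3.png

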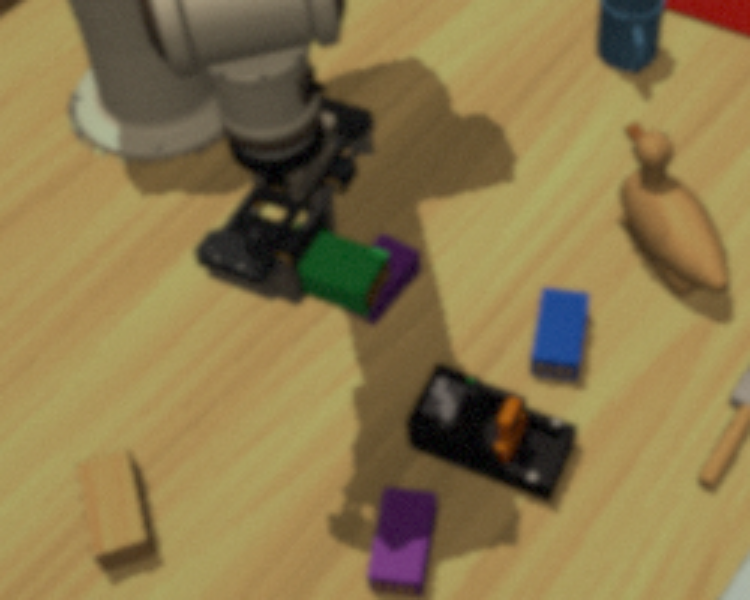

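The pack is held level by the nose, clear of the charger, with contacts at about (375,290). Now I'll tip it.

```bash
python3 - <<'E'
from h import *
P=np.array([.50,-.22,.28]);az=np.arctan2(P[1],P[0])
q=(R.from_euler('z',az)*R.from_euler('y',-.785)*R.from_matrix(np.diag([1,-1,-1.]))).as_quat()[[3,0,1,2]]
print(solver.ik(P,q))
ctrl.movel(W(-.175,0,.27),speed=.15)
ctrl.move_pose(P,q);ctrl.pause(1)
s=ctrl.sense();print(s['gripper_width'],s['grip_force'],s['eef_pos'],s['clock'],s['joints'],abs(s['joint_vel']).max())
p,X=cloud("scene")
cv2.imwrite("pics/s4.png",cv2.resize(p[80:330,150:400,::-1],None,fx=2.4,fy=2.4))
hsv=cv2.cvtColor(p,cv2.COLOR_RGB2HSV)
m=(hsv[...,0]>45)&(hsv[...,0]<80)&(hsv[...,1]>120)&(X[...,2]>.12)&(np.linalg.norm(X-P,axis=-1)<.15)
q=X[m];c=np.median(q,0);q=q[np.linalg.norm(q-c,axis=1)<.06]
u,sv,vt=np.linalg.svd(q-q.mean(0),full_matrices=False);print(len(q),c,sv/len(q)**.5,vt)
E
```

```text
[-0.80035192 -0.5886788   2.28228155  0.40421845  0.74279411  0.98574567]
0.5412636320988279 39.932541847229004 [ 0.49997904 -0.22000562  0.28000402] 21.2667 [-0.80038505 -0.58876371  2.28233227  0.40420448  0.74280063  0.98570436] 0.0014468404947895
219 [ 0.51874882 -0.23721896  0.33516728] [0.0218714  0.01610367 0.01094636] [[ 0.82600227 -0.22038373  0.51879789]
 [-0.12753619 -0.96960082 -0.20882711]
 [ 0.54904896  0.10632616 -0.82899939]]
```

View pics/s4.png

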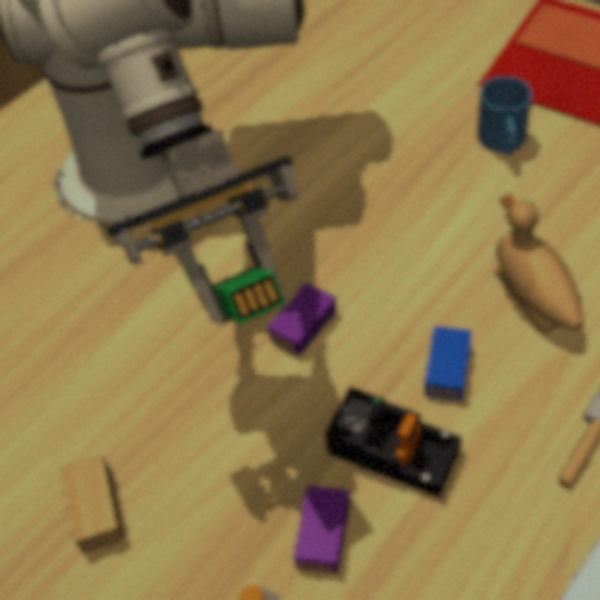

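```bash
python3 - <<'E'
from h import *
p,X=cloud("scene");s=ctrl.sense()
P=s['eef_pos'];az=np.arctan2(-.22,.5);r=np.array([np.cos(az),np.sin(az),0]);g=P-.0187*(r-[0,0,1])/2**.5
hsv=cv2.cvtColor(p,cv2.COLOR_RGB2HSV)
m=(hsv[...,0]<28)&(hsv[...,1]>110)&(np.linalg.norm(X-g-.072*(r+[0,0,1])/2**.5,axis=-1)<.04)
q=X[m];c=np.median(q,0)
d=c-g;print(len(q),c,"fwd,up",d@r,d[2],"pitch",np.degrees(np.arctan2(d[2],d@r)))
u,sv,vt=np.linalg.svd(q-q.mean(0),full_matrices=False);n=vt[2]*np.sign(vt[2,2]);print("face normal from vertical",np.degrees(np.arccos(n[2])),n,sv/len(q)**.5)
E
```

```text
174 [ 0.53626362 -0.23465919  0.34430079] fwd,up 0.052324690079133276 0.051063835074660724 pitch 44.30129490529021
face normal from vertical 44.6805143715748 [ 0.64858101 -0.27160027  0.71103865] [0.01141832 0.00656606 0.00141759]
```

The contact end points up at about 45° and the pack isn't slipping, so I'm handing in.

```bash
python3 -c "
from cell import *
print(ticket.close_job())"
```

```text
the job is handed in; nothing more can be done
None
```

I pushed the ejector slide fully home, drew the pack out, and handed the job in with the pack held still about 0.3 m above the bench, contact end up at a measured 45°; no verdict was returned.

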